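Empty the block heater and rock its stuck sample block free

TASK

Clear the block heater for cleaning: first take the square cuvette and the round vial out of the metal sample block and put each into the empty half of the bin that already holds its own kind. Then grasp the block by its black grip and rock it free of its tight well: tip its left end up (left as seen from the robot) until it snaps past its spring roller, with the right end still down, then tip it back well past level so that the right end snaps up and is clearly the higher while the block is still in the well. Finish while holding the block: keep it gripped, level and still straight above the well, just clear of the heater with one to three centimetres of air under it, and leave the other things on the bench where they are.

Things in the scene. Friction and masses are not known exactly. Their poses are not given: they have to be found in the camera images.
- heater: White block heater, fixed: a box 200 mm (x) by 190 mm (y) by 60 mm high, with a 12 mm panel on its -x face. Origin: centre of its underside; +x away from the robot, +y to the robot's left, z up (yaw up to 0.25 rad). A well 58 by 102 mm (y) and 16 mm deep is sunk in the middle of its flat top. Beside each end of the well (+y left, -y right) stands a spring catch 18 mm high.
- heater_deck (a point): Centre of the heater's top face (the rim level of the well), 60 mm above the bench; axes as the heater.
- block: Loose aluminium sample block, 56 (x) by 100 (y, end to end) by 40 mm high, 0.5 to 0.75 kg, seated in the well with 1 mm play all round, standing 24 mm proud of the heater's top. Origin: centre of its underside; +y to its left end, axes parallel to the heater's. A 2.5 mm ridge on each end sits under a roller. In the well it can tip about x by up to 0.12 rad.
- catch_left (a joint): Left spring catch (47 mm wide, 50 to 85 mm left of the heater's centre, a 10 mm roller at its inner side): 0 at rest, pushed outward by the ridge by 2 mm as the block's left end is forced up past it. This takes 13 to 18 N upward at that end (firm grip: 50 N does) and a rise of 5 to 6 mm; the end then snaps on to about 10 mm and stays up, and snaps back if pressed below about 5 mm.
- catch_right (a joint): Right spring catch, the same at the block's right end. Pulling the block straight up against both catches at once takes about 30 N.
- pocket_left (a point): Centre of the mouth of the left one of two square pockets in the block's top, 14.5 mm wide, 22 mm deep, 36 mm left of the grip's middle (block y = +36 mm). The cuvette stands in one pocket and the vial in the other, either way round.
- pocket_right (a point): Centre of the mouth of the other pocket, 36 mm right of the grip's middle (block y = -36 mm).
- block_grip (a point): Middle of the top of the block's black grip, a plain upright slab in the middle of the block: 30 mm (x) by 22 mm (y) by 42 mm high, its top 82 mm above the block's underside. Pinch it across its 22 mm, along the block's y, to rock the block.
- cuvette: Square glass cuvette with a white square lid, 12.5 by 12.5 by 45 mm, 15 g, standing in a pocket of the block with its upper 23 mm showing, sides parallel to the block's. Origin: centre of its underside; z along its length.
- vial: Round glass vial with a white round cap, 12.5 mm in diameter, 52 mm long, 15 g, standing in the other pocket with its upper 30 mm showing. Origin: centre of its underside; z along its length.
- cuvette_bin: Grey open bin, fixed, 140 mm (x) by 120 mm (y) by 40 mm high, walls 4 mm, floor 4 mm thick, a 34 mm high divider wall along y at its middle. Origin: centre of its underside. Its half on the +x side already holds eight square cuvettes standing in two rows (fixed); its -x half is empty. It stands left or right of the heater.
- cuvette_bin_empty (a point): Centre of the floor of the cuvette bin's empty half (62 mm in x by 112 mm in y, floor 4 mm above the bench).
- vial_bin: The same kind of grey bin, on the other side of the heater; its +x half already holds eight round vials standing in two rows (fixed), its -x half is empty. Origin: centre of its underside.
- vial_bin_empty (a point): Centre of the floor of the vial bin's empty half (62 mm in x by 112 mm in y, floor 4 mm above the bench).
- reagent: Bystander: amber glass reagent bottle with a black cap, 64 mm across, 150 mm high, behind and right of the heater; leave it. Origin: centre of its underside.
- beaker: Bystander: empty glass beaker, 70 mm across, 85 mm high, behind and left of the heater; leave it. Origin: centre of its underside.
- marker: Bystander: white marker pen lying on the bench at the back left, 125 mm long, 14 mm thick; leave it. Origin: its middle.
- timer: Bystander: white lab timer, 50 by 70 by 25 mm, behind the heater; leave it. Origin: centre of its underside.
- tip_box: Bystander: closed pipette-tip box, 80 by 120 by 62 mm, far right; leave it. Origin: centre of its underside.
- dish: Bystander: flat white dish, 90 mm across, 16 mm high, far left; leave it. Origin: centre of its underside.

How it is judged:
On the way, in this order (a step that is already met when the one before it is completed fails the run):
1. the cuvette lies in the cuvette bin and the vial in the vial bin, the block still down in its well (x of cuvette in the frame of cuvette_bin between -0.066 and 0.066 m and y of cuvette in the frame of cuvette_bin between -0.056 and 0.056 m and z of cuvette in the frame of cuvette_bin between 0 and 0.038 m and contact force between cuvette and cuvette_bin above 0.02 N and x of vial in the frame of vial_bin between -0.066 and 0.066 m and y of vial in the frame of vial_bin between -0.056 and 0.056 m and z of vial in the frame of vial_bin between 0 and 0.038 m and contact force between vial and vial_bin above 0.02 N and z of block in the frame of heater below 0.048 m), for 0.2 s.
2. the block's left end is tipped up by 0.035 rad (2 degrees) or more, the right pocket's mouth less than 5 mm above its seated height, the block still in the well (angle between block's own y axis and vertical below 1.5358 rad and z of pocket_right in the frame of heater below 0.089 m and z of block in the frame of heater below 0.06 m), for 0.1 s.
3. the block is tipped back past level until its right end is up by 0.026 rad (1.5 degrees) or more, the block still in the well (angle between block's own y axis and vertical above 1.5968 rad and z of block in the frame of heater below 0.06 m), for 0.1 s.
At the end, for the whole second after the job is handed in: The gripper holds the block, the block touches no part of the heater, its underside is 5 to 40 mm above the heater's top, within 25 mm of straight above the well's centre, tilted less than 0.12 rad and still (under 20 mm/s); the cuvette rests in the cuvette bin and the vial in the vial bin (z of block in the frame of heater_deck between 0.005 and 0.04 m and horizontal distance between block and heater below 0.025 m and angle between block's own z axis and vertical below 0.12 rad and contact force between the fingers and block above 2 N and contact force between block and heater below 0.2 N and linear speed of block below 0.02 m/s and x of cuvette in the frame of cuvette_bin between -0.066 and 0.066 m and y of cuvette in the frame of cuvette_bin between -0.056 and 0.056 m and z of cuvette in the frame of cuvette_bin between 0 and 0.038 m and contact force between cuvette and cuvette_bin above 0.02 N and x of vial in the frame of vial_bin between -0.066 and 0.066 m and y of vial in the frame of vial_bin between -0.056 and 0.056 m and z of vial in the frame of vial_bin between 0 and 0.038 m and contact force between vial and vial_bin above 0.02 N); the arm keeps its last pose, push and grip.
It fails at once if a bystander (bottle, beaker, marker pen, timer, tip box or dish) is moved by more than 30 mm (distance of any of reagent, beaker, marker, timer, tip_box, dish from where it was at the start of the episode above 0.03 m).
It also fails if it takes over 67 s, if anything falls off the work surface, if the arm or the gripper's body presses on something with over 40 N, if the wrist force passes 120 N, or if a joint passes its speed limit or range.

ROBOT

A 6-joint arm with a two-finger parallel gripper is mounted at the origin on the work surface. World frame = base frame: x ahead of the robot, y to its left, z up, the work surface at z = 0. Lengths are in m, angles in rad, forces in N, time in s.
With the tool pointing down it reaches from about 0.4 to 0.925 m from the base axis. Payload 12.5 kg.
Tool frame: the origin (TCP) lies midway between the tips of the shut fingers; the grasp point (between the pads) lies 19 mm behind it; z points along the fingers, y is the line along which they close (so a half turn about z gives the same grasp; the last joint's range is limited). The gripper opens to 95 mm and grips with 3 to 60 N. Pads are 20 mm wide; open, the fingers measure 119 mm over their backs; the gripper's body (75 mm by 180 mm) begins 59 mm behind the grasp point.
Start: joints at [-1.401, 0.491, 1.559, -0, 1.092, -0.106], TCP at [0.17, -0.601, 0.192] pointing down, gripper open.
Joint ranges: [-3.1, 3.1], [-0.84, 2.19], [0.05, 2.79], [-1.13, 4.28], [0.06, 2.93], [-2.69, 2.69]. Speed limits (rad/s): [2.22, 2.22, 2.79, 3.14, 3.14, 3.14].

INTERFACE

Orientations are given as a unit quaternion [w, x, y, z].
In Python, from rig import env gives the robot as it stands. The module is installed in compiled form; this text tells all that it offers.
- The arm moves only by the tool step_arm, never from a script. Its argument "plan" is a list that holds one entry, the list of rows, each a list of 7 numbers: the shift along the tool's x, y, z in cm, then the turn, a rotation vector about the tool's x, y, z in degrees, then the opening, from 0 (shut) to 1 (fully open). In form: [[[dx, dy, dz, ax, ay, az, hand], ...]]. A call has exactly 10 rows; each row shifts and turns the commanded pose from where the row before left it, along the tool's axes as they then stand; what a row does not reach is not made up. A row lasts 1/12 s, in which the tool goes at most 41.7 mm and 7.16 degrees, less where a joint would pass 70% of its speed; a pose out of reach is approached as far as the arm can. A call with a gripper value outside its range is refused whole. The fingers move at their own pace and stop on an object; "squeeze" is the grip in N (left out, the last holds). Time passes only in rows, so rows that do not move let the fingers close, or fill a call up. It gives the time, the measured TCP pose, the force, the opening and the grip force at its end, in the units of the state.
- env.read_state(): the state, without advancing time (a new reading comes with each control period).
- env.grab_frame(name): name is "scene" or "top" or "wrist"; returns a dict with "frame" (420x560x3 uint8, blue, green, red), "intrinsics" (3x3 intrinsics, pixels), "camera_from_world" (4x4, takes a point from world to camera coordinates); the wrist camera has in their place "mount" (4x4, takes a point from camera to tool coordinates, whose origin is the TCP and whose axes are the flange's). Camera axes: x right, y down, z forward; pixel columns grow to the right and rows downward; lengths in m; the calibration is good to about 2 mm. A picture is of the moment at which its call begins: read the wrist's pose just before it. There is no depth.
- env.job_done(): hands the job in; it is judged then, once.
The state is a dict: "time": time; "qpos": joint angles; "joint_vel": joint speeds; "joint_efforts": joint torques, N m; "tool_pos": TCP position; "eef_rot": TCP orientation; "force": force on the tool from outside, world axes, zero at the start; "ft_torque": the same for the moment, N m; "gripper_width": finger opening in m; "grasp_force": force on a finger pad.
Only numpy, scipy, OpenCV 4.12 (cv2) and the standard library are available. Lean on these libraries where they do the work, as an engineer would, in place of code of your own. Each camera call takes 0.05 s, during which the arm holds its last target. There are 200 camera calls.

## Working session

There is one attempt and no reset: what is moved stays moved. The work goes in short steps, Python scripts to look and compute and a tool call to move; the robot and the scene stay as the last step left them, time stands still between calls to the robot, and variables do not carry over. Pictures are saved under pics/ and viewed, at most 10 in all, crops included, and the job is handed in when it is done.

Besides the shell and the picture viewer there is one more tool, called after ">>>" in YAML: its name, and indented under it one key for each argument. step_arm: Moves the arm, as the interface text tells. Its arguments: {"type":"object","properties":{"plan":{"type":"array"},"squeeze":{"type":"number"}},"required":["plan"]}

```bash
mkdir -p pics
cat > h.py <<'E'
import numpy as np, cv2
from rig import env
def shot(n,f):
    s=env.read_state(); d=env.grab_frame(n); cv2.imwrite('pics/'+f,d['frame']); 
    np.savez('pics/'+f+'.npz',K=d['intrinsics'],T=d.get('camera_from_world',d.get('mount')),p=s['tool_pos'],q=s['eef_rot'])
    return d,s
E
python3 - <<'E'
from h import *
for n in('top','scene'):
    d,s=shot(n,n+'1.png'); print(n,d['intrinsics'].tolist(),np.round(d['camera_from_world'],4).tolist())
print(s)
E
```

```text
top [[505.0629503456786, 0.0, 280.81980748304755], [0.0, 505.0629503456786, 203.70925930256337], [0.0, 0.0, 1.0]] [[-0.0044, -1.0, -0.0062, 0.0543], [-0.9863, 0.0054, -0.165, 0.6273], [0.1651, 0.0054, -0.9863, 1.3261], [0.0, 0.0, 0.0, 1.0]]
scene [[395.73612337784806, 0.0, 279.64712540394925], [0.0, 395.73612337784806, 213.06416096971932], [0.0, 0.0, 1.0]] [[-0.7746, 0.6324, 0.0134, 0.4563], [0.4193, 0.5292, -0.7376, -0.22], [-0.4735, -0.5657, -0.6751, 1.4685], [0.0, 0.0, 0.0, 1.0]]
{'time': 0.05, 'qpos': array([-1.40057856e+00,  4.91523492e-01,  1.55946998e+00, -8.34336939e-06,
        1.09170312e+00, -1.05597137e-01]), 'joint_vel': array([ 0.0009432 , -0.00106186, -0.00112344, -0.00029308,  0.00169004,
        0.00070677]), 'joint_efforts': array([ 2.68718861e-03, -6.14227939e+01, -2.58915657e+01,  6.94854395e-02,
        4.69821808e-02, -5.89550041e-05]), 'tool_pos': array([ 0.17018069, -0.60109335,  0.1918771 ]), 'eef_rot': array([-5.51562199e-04,  9.90505413e-01,  1.37472624e-01, -2.15302327e-05]), 'force': array([-0.42394511,  0.22567516, -1.20798007]), 'ft_torque': array([-0.04177331,  0.03538558,  0.02622996]), 'grasp_force': 0.0, 'gripper_width': 0.09537694900199241}
```

View pics/top1.png

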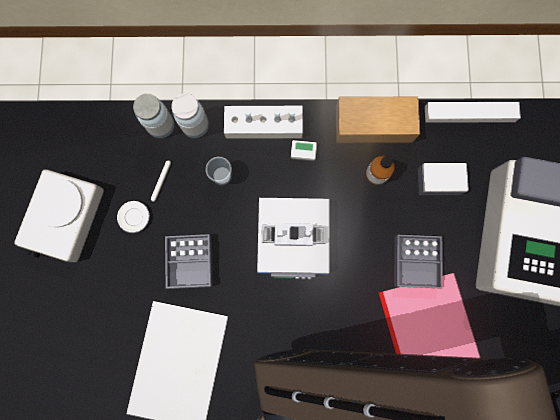

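View pics/scene1.png

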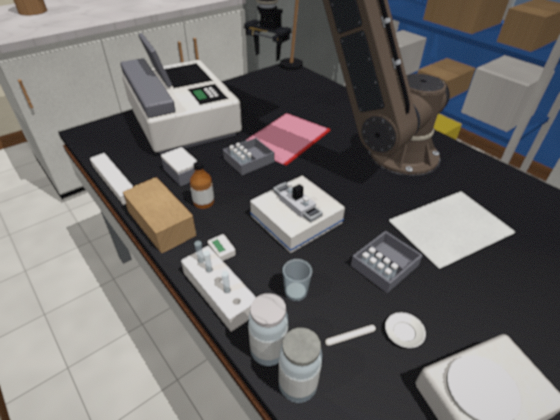

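Top view: heater centre near (293,236), cuvette bin on the left at (188,261), vial bin on the right at (419,261). In the scene view the heater is at (298,212). I'll enlarge both crops to get corners.

Run:
```python
import cv2,numpy as np
a=cv2.imread('pics/top1.png');b=cv2.imread('pics/scene1.png')
r=lambda m,k:cv2.resize(m,None,fx=k,fy=k,interpolation=cv2.INTER_CUBIC)
A=r(a[190:290,250:340],4)   # 360x400
B=r(b[170:255,245:350],4)   # 420x340
C=r(a[230:292,160:216],3);D=r(a[230:292,392:448],3) #168x186
o=np.zeros((600,790,3),np.uint8);o[:400,:360]=A;o[:340,365:785]=B;o[405:591,:168]=C;o[405:591,180:348]=D
cv2.imwrite('pics/c1.png',o)
```

```text
(no output)
```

View pics/c1.png

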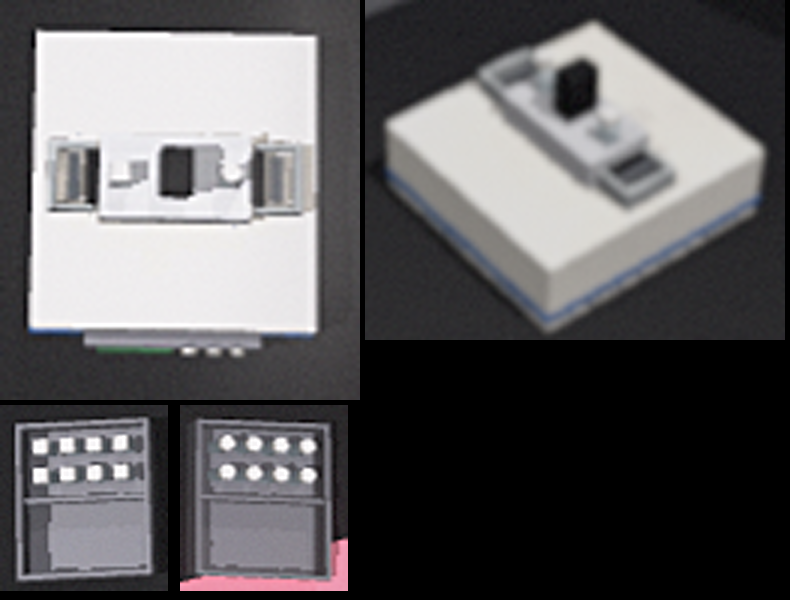

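The composite shows the heater's top corners in the top crop at (38,30), (318,35), (318,332) and (30,328), and in the scene crop at (597,20), (387,123), (547,270) and (765,150). A square lid stands in the left pocket and a round cap in the right pocket. The cuvettes are in the left bin and the vials in the right bin. I'll fit from these.

```bash
cat >> h.py <<'E'
from scipy.optimize import least_squares
def proj(f,P):
    d=np.load('pics/'+f+'.npz');c=np.asarray(P)@d['T'][:3,:3].T+d['T'][:3,3];u=c@d['K'].T;return u[:,:2]/u[:,2:]
def box(p,lx,ly):
    x,y,z,a=p;R=np.array([[np.cos(a),-np.sin(a)],[np.sin(a),np.cos(a)]])
    L=np.array([[1,1],[1,-1],[-1,-1],[-1,1]])*[lx/2,ly/2]
    return np.c_[L@R.T+[x,y],np.full(4,z)]
E
python3 - <<'E'
from h import *
t=np.array([[38,30],[318,35],[318,332],[30,328]])/4+[250,190]-.4
# scene: order ++,+-,--,-+ ; scene cam looks from +x,+y side
s=(np.array([[547,270],[387,123],[597,20],[765,150]])-[365,0])/4+[245,170]-.4
f=lambda p:np.r_[proj('top1.png',box(p,.2,.19))-t,proj('scene1.png',box(p,.2,.19))-s].ravel()
r=least_squares(f,[.5,0,.06,0],loss='soft_l1');print('heater',r.x.round(4),r.fun.round(1))
for n,o,c in(('cuv',[160,230],[[15,422],[153,418],[152,574],[18,580]]),('vial',[392,230],[[197-180,422],[328-180,418],[329-180,579],[196-180,575]])):
    q=(np.array(c)-[0,405])/3+o-.4
    r=least_squares(lambda p:(proj('top1.png',box([p[0],p[1],.04,p[2]],.14,.12))-q).ravel(),[.5,0,0]);print(n,r.x.round(4),r.fun.round(1))
    a=r.x[2];print(' empty',r.x[:2]-.035*np.array([np.cos(a),np.sin(a)]))
E
```

```text
heater [ 0.5416  0.0182  0.0612 -0.0244] [-0.2  0.3 -0.2  0.3 -0.6  0.4 -0.2 -0.   0.1 -0.3 -0.3 -0.5 -1.1  0.7
 -0.9 -0.2]
cuv [0.4751 0.3038 0.0324] [ 1.   0.3 -1.   0.   0.  -0.  -0.  -0.3]
 empty [0.44007894 0.30267242]
vial [ 0.4721 -0.3211 -0.0305] [-0.8 -1.1 -0.2  1.3  0.8 -0.2  0.2 -0. ]
 empty [ 0.43713079 -0.32001093]
```

```bash
cat >> h.py <<'E'
from scipy.spatial.transform import Rotation as Ro
def R_of(q): return Ro.from_quat(np.r_[q[1:],q[0]])
def go(p,head=None,s=None):
    """tool-frame shift (cm) to world p, and turn (deg rotvec) after which the tool is upright with its y axis at world heading head (deg)"""
    s=s or env.read_state(); R=R_of(s['eef_rot']); sh=R.inv().apply(np.array(p)-s['tool_pos'])*100
    y=R.apply([0,1,0]); h=np.degrees(np.arctan2(y[1],y[0])); head=h if head is None else head
    a=np.radians(head); Y=np.array([np.cos(a),np.sin(a),0]);Z=np.array([0,0,-1.]);T=Ro.from_matrix(np.c_[np.cross(Y,Z),Y,Z])
    print('shift',sh.round(2),'turn',np.degrees((R.inv()*T).as_rotvec()).round(2),'heading',h.round(2),'at',s['tool_pos'].round(4),'t',round(s['time'],2),'F',s['force'].round(1),'g',round(s['gripper_width'],4),round(s['grasp_force'],1))
E
python3 -c "
from h import *
go([.5,.0182,.26],-1.4)"
```

```text
shift [ 48.6  -50.62  -6.75] turn [-5.00e-02 -4.00e-02 -7.28e+01] heading -74.2 at [ 0.1702 -0.6011  0.1919] t 0.1 F [-0.2  0.5  0.1] g 0.095 0.0
```

>>> step_arm:
  plan:
    - [[0,0,-0.7,0,0,-7.1,0.4],[0,0,-0.7,0,0,-7.1,0.4],[0,0,-0.7,0,0,-7.1,0.4],[0,0,-0.7,0,0,-7.1,0.4],[0,0,-0.7,0,0,-7.1,0.4],[0,0,-0.7,0,0,-7.1,0.4],[0,0,-0.7,0,0,-7.1,0.4],[0,0,-0.7,0,0,-7.1,0.4],[0,0,-0.7,0,0,-7.1,0.4],[0,0,-0.7,0,0,-7.1,0.4]]

```text
time: 0.93
tool_pos: [0.1702, -0.6012, 0.2624]
eef_rot: [-0.0, 0.724, 0.689, 0.0]
force: [-0.5, 1.0, -0.1]
gripper_width: 0.0388
grasp_force: 0.0
```

```bash
python3 -c "
from h import *
print(np.round(env.grab_frame('wrist')['mount'],3).tolist())
go([.5,.0182,.26],-1.4)"
```

```text
[[-0.001, -0.971, -0.239, 0.067], [1.0, -0.0, -0.0, -0.0], [0.0, -0.239, 0.971, -0.192], [0.0, 0.0, 0.0, 1.0]]
shift [63.27 30.44  0.31] turn [ 0.01  0.07 -0.91] heading -2.31 at [ 0.1703 -0.6017  0.2639] t 0.98 F [-0.1 -0.2  1.5] g 0.0384 0.0
```

>>> step_arm:
  plan:
    - [[3.16,1.52,0,0,0,-0.1,0.4],[3.16,1.52,0,0,0,-0.1,0.4],[3.16,1.52,0,0,0,-0.1,0.4],[3.16,1.52,0,0,0,-0.1,0.4],[3.16,1.52,0,0,0,-0.1,0.4],[3.16,1.52,0,0,0,-0.1,0.4],[3.16,1.52,0,0,0,-0.1,0.4],[3.16,1.52,0,0,0,-0.1,0.4],[3.16,1.52,0,0,0,-0.1,0.4],[3.16,1.52,0,0,0,0,0.4]]

```text
time: 1.82
tool_pos: [0.3375, -0.2914, 0.2622]
eef_rot: [-0.0, 0.722, 0.691, 0.0]
force: [0.7, -0.8, -0.8]
gripper_width: 0.0383
grasp_force: 0.0
```

>>> step_arm:
  plan:
    - [[3.16,1.52,0,0,0,0,0.4],[3.16,1.52,0,0,0,0,0.4],[3.16,1.52,0,0,0,0,0.4],[3.16,1.52,0,0,0,0,0.4],[3.16,1.52,0,0,0,0,0.4],[3.16,1.52,0,0,0,0,0.4],[3.16,1.52,0,0,0,0,0.4],[3.16,1.52,0,0,0,0,0.4],[2.5,1.2,0,0,0,0,0.4],[0,0,0,0,0,0,0.4]]

```text
time: 2.65
tool_pos: [0.4832, -0.0174, 0.2619]
eef_rot: [-0.0, 0.721, 0.693, 0.0]
force: [0.1, -0.1, -0.6]
gripper_width: 0.0384
grasp_force: 0.0
```

```bash
python3 -c "
from h import *
shot('wrist','w1.png');go([.5425,.0542,.14],-1.4)"
```

```text
shift [ 7.55  5.74 12.18] turn [-0.04 -0.01 -0.87] heading -2.27 at [ 0.4822 -0.019   0.2618] t 2.7 F [ 0.6 -0.2  0. ] g 0.038 0.0
```

View pics/w1.png

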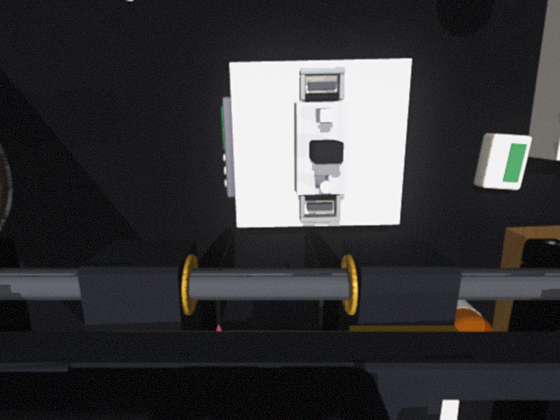

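The wrist view shows the heater upright in the picture: grip top near (327,152), square lid near (327,115), round cap near (326,186). I'll overlay model predictions on enlarged wrist and top crops.

```bash
cat >> h.py <<'E'
def projw(f,P):
    d=np.load('pics/'+f+'.npz');R=R_of(d['q']);M=d['T'];t=R.inv().apply(np.asarray(P)-d['p']);c=(t-M[:3,3])@M[:3,:3];u=c@d['K'].T;return u[:,:2]/u[:,2:]
E
python3 - <<'E'
from h import *
b=[.5416,.0182];a=-.0244;c,s=np.cos(a),np.sin(a)
W=lambda x,y,z:[b[0]+c*x-s*y,b[1]+s*x+c*y,z]
def sq(y,z,lx,ly):return [W(i*lx/2,y+j*ly/2,z) for i,j in((1,1),(1,-1),(-1,-1),(-1,1))]
L=[sq(0,.126,.03,.022),sq(.036,.107,.0125,.0125),sq(-.036,.114,.0125,.0125),sq(0,.084,.056,.1),sq(0,.06,.2,.19)]
ims=[]
for f,pf,x0,y0,k in(('w1.png',projw,285,60,6),('top1.png',proj,270,215,8)):
    m=cv2.imread('pics/'+f)[y0:y0+(100 if k==6 else 40),x0:x0+(65 if k==6 else 48)];m=cv2.resize(m,None,fx=k,fy=k,interpolation=cv2.INTER_CUBIC)
    for P,col in zip(L,[(0,0,255),(0,255,0),(255,0,0),(0,200,255),(255,0,255)]):
        q=((pf(f,P)-[x0,y0]+.5)*k).astype(int);cv2.polylines(m,[q],True,col,1)
    print(pf(f,L[4]).round(1).tolist())
    ims.append(m)
o=np.zeros((600,780,3),np.uint8);o[:,:390]=ims[0];o[:320,395:779]=ims[1]
cv2.imwrite('pics/c2.png',o)
E
```

```text
[[411.4, 57.8], [398.3, 223.6], [235.9, 226.2], [229.0, 61.0]]
[[258.9, 197.4], [328.8, 198.7], [328.5, 273.0], [256.9, 271.6]]
```

View pics/c2.png

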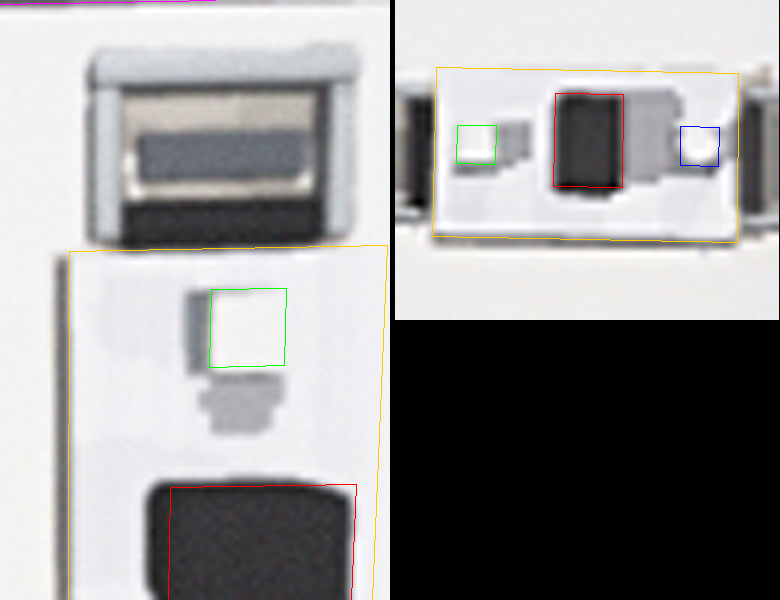

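Model outlines match both views to about 1–2 mm, heights included. Moving over the cuvette.

>>> step_arm:
  plan:
    - [[2.0,1.6,0,0,0,-0.9,0.4],[2.0,1.6,0,0,0,0,0.4],[2.0,1.4,0,0,0,0,0.4],[1.5,1.1,0,0,0,0,0.4],[0,0,3,0,0,0,0.4],[0,0,3,0,0,0,0.4],[0,0,3,0,0,0,0.4],[0,0,3,0,0,0,0.4],[0,0,0,0,0,0,0.4],[0,0,0,0,0,0,0.4]]

```text
time: 3.53
tool_pos: [0.5403, 0.0517, 0.142]
eef_rot: [-0.001, 0.716, 0.698, -0.001]
force: [0.9, -0.4, -0.4]
gripper_width: 0.038
grasp_force: 0.0
```

```bash
python3 -c "
from h import *
go([.5425,.0535,.087],-1.4)"
```

```text
shift [0.19 0.23 5.49] turn [-0.16  0.01 -0.12] heading -1.52 at [0.5403 0.0517 0.142 ] t 3.53 F [ 0.9 -0.4 -0.4] g 0.038 0.0
```

>>> step_arm:
  plan:
    - [[0.2,0.2,1,0,0,0,0.4],[0,0,2,0,0,0,0.4],[0,0,1.5,0,0,0,0.4],[0,0,1,0,0,0,0.4],[0,0,0,0,0,0,0],[0,0,0,0,0,0,0],[0,0,0,0,0,0,0],[0,0,0,0,0,0,0],[0,0,0,0,0,0,0],[0,0,0,0,0,0,0]]
  squeeze: 10

```text
time: 4.37
tool_pos: [0.5433, 0.0545, 0.088]
eef_rot: [0.0, 0.716, 0.698, 0.0]
force: [-0.1, -0.1, -0.8]
gripper_width: 0.0038
grasp_force: 0.0
```

>>> step_arm:
  plan:
    - [[0,0,-0.5,0,0,0,0],[0,0,-0.5,0,0,0,0],[0,0,-0.5,0,0,0,0],[0,0,-0.8,0,0,0,0],[0,0,-1,0,0,0,0],[0,0,-1.5,0,0,0,0],[0,0,-1.5,0,0,0,0],[0,0,-1.5,0,0,0,0],[0,0,-1.5,0,0,0,0],[0,0,0,0,0,0,0]]

```text
time: 5.2
tool_pos: [0.5441, 0.0545, 0.1838]
eef_rot: [0.002, 0.716, 0.698, 0.002]
force: [-0.5, 0.5, -0.3]
gripper_width: 0.0004
grasp_force: 0.0
```

```bash
python3 -c "
from h import *
go([.440,.3027,.14],1.9)"
```

```text
shift [ 24.56 -11.04   4.33] turn [ 0.28  0.01 -3.3 ] heading -1.4 at [0.5441 0.0545 0.1838] t 5.2 F [-0.5  0.5 -0.3] g 0.0004 0.0
```

The fingers shut on nothing, so I'll look again.

Run:
```python
from h import *
shot('wrist','w2.png');shot('scene','s2.png');shot('top','t2.png')
a=cv2.imread('pics/w2.png');b=cv2.imread('pics/s2.png')[150:250,240:360];c=cv2.imread('pics/t2.png')[190:290,150:340]
o=np.zeros((600,800,3),np.uint8);o[:315,:420]=cv2.resize(a,(420,315));o[:315,422:800]=cv2.resize(b,(378,315));o[318:598,:532]=cv2.resize(c,(532,280))
cv2.imwrite('pics/c3.png',o)
```

```text
(no output)
```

View pics/c3.png

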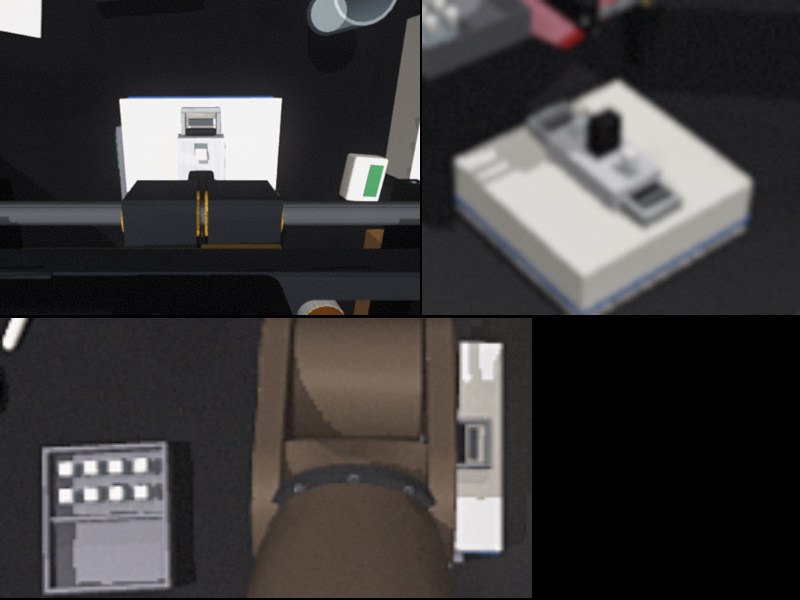

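Run:
```python
from h import *
d=np.load('pics/w2.png.npz');print(d['p'],R_of(d['q']).as_matrix().round(3).tolist())
print(projw('w2.png',[[.5425,.0535,.107],[.5416,.0182,.126],[.5425,.0535,.084],d['p'],d['p']+[0,0,.019]]).round(1))
print(env.read_state()['qpos'])
```

```text
[0.54413362 0.0544653  0.18384003] [[0.024, 1.0, 0.005], [1.0, -0.024, -0.0], [-0.0, 0.005, -1.0]]
[[267.3 205.7]
 [267.3 254.3]
 [267.3 199.4]
 [269.9 235.2]
 [270.1 246.7]]
[-2.10844168e-02  3.91817486e-01  1.76949803e+00 -1.24769003e-04
  9.80259808e-01  3.38685303e-03]
```

Run:
```python
from h import *
p=np.array([.5441,.0545,.1838])
q=proj('s2.png',[p,p+[0,0,.019],p+[0,0,.078],[.5425,.0535,.107]]);print(q.round(1))
x0,y0=200,60;m=cv2.imread('pics/s2.png')[y0:y0+190,x0:x0+200];m=cv2.convertScaleAbs(m,alpha=1.6,beta=20);m=cv2.resize(m,None,fx=3,fy=3,interpolation=cv2.INTER_CUBIC)
for u in q:cv2.circle(m,tuple(((u-[x0,y0]+.5)*3).astype(int).tolist()),3,(0,0,255),1)
cv2.imwrite('pics/c4.png',m)
```

```text
[[306.5 176.1]
 [307.  170.3]
 [308.4 151.5]
 [305.1 197.7]]
```

View pics/c4.png

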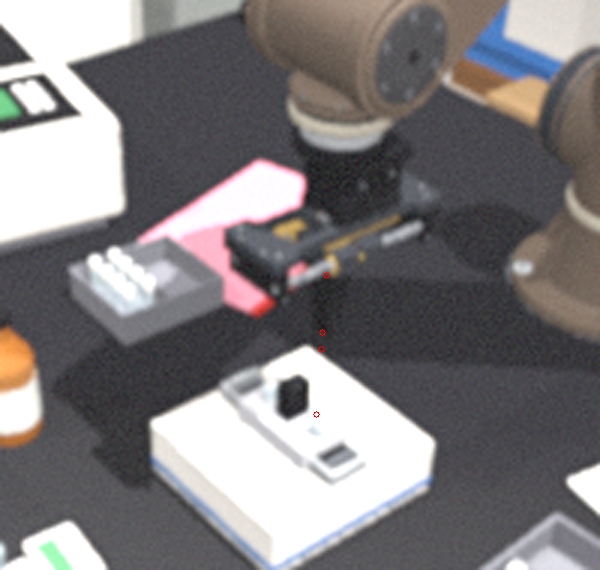

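The fingertips match the projected TCP at about (321,349). What I can't tell is whether the cuvette's lid stands at (316,414) or lower. I'll zoom with the highlights stretched.

Run:
```python
from h import *
b=[.5416,.0182];a=-.0244;c,s=np.cos(a),np.sin(a)
W=lambda x,y,z:[b[0]+c*x-s*y,b[1]+s*x+c*y,z]
def sq(y,z,l):return [W(i*l/2,y+j*l/2,z) for i,j in((1,1),(1,-1),(-1,-1),(-1,1))]
ims=[]
for f,pf,x0,y0 in(('w2.png',projw,240,180),('s2.png',proj,280,170),('s1',0,0,0)):
    if f=='s1': f,pf,x0,y0='scene1.png',proj,275,175
    m=cv2.imread('pics/'+f)[y0:y0+48,x0:x0+32*1];k=8
    m=np.clip((m.astype(float)-130)*2,0,255).astype(np.uint8)
    m=cv2.resize(m,None,fx=k,fy=k,interpolation=cv2.INTER_CUBIC)
    raw=m.copy()
    for z,col in((.107,(0,200,0)),(.084,(0,0,255))):
        q=((pf(f,sq(.036,z,.0125))-[x0,y0]+.5)*k).astype(int);cv2.polylines(m,[q],True,col,1)
    ims.append(m)
cv2.imwrite('pics/c5.png',np.hstack(ims))
```

```text
(no output)
```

View pics/c5.png

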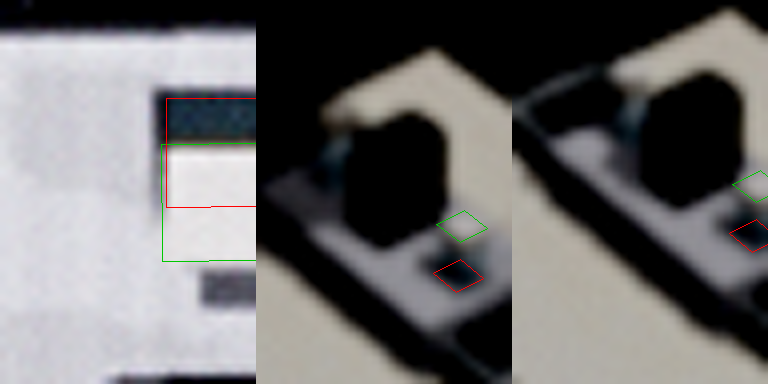

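The lid is at its predicted height and place in both views, so the geometry holds. I'll try again a little lower and watch the closing.

>>> step_arm:
  plan:
    - [[0,-0.15,0,0,0,0,0.4],[0,0,0,0,0,0,0.4],[0,0,0,0,0,0,0.4],[0,0,0,0,0,0,0.4],[0,0,2,0,0,0,0.4],[0,0,2.5,0,0,0,0.4],[0,0,2.5,0,0,0,0.4],[0,0,1.5,0,0,0,0.4],[0,0,1.2,0,0,0,0.4],[0,0,0,0,0,0,0.4]]
  squeeze: 10

```text
time: 6.18
tool_pos: [0.5404, 0.0545, 0.0811]
eef_rot: [-0.001, 0.716, 0.698, -0.001]
force: [0.1, 0.1, 0.4]
gripper_width: 0.0377
grasp_force: 0.0
```

```bash
python3 -c "
from h import *
go([.5425,.0537,.086],-1.4)"
```

```text
shift [-0.07  0.21 -0.49] turn [-0.22  0.01 -0.  ] heading -1.4 at [0.5404 0.0545 0.0811] t 6.18 F [0.1 0.1 0.4] g 0.0377 0.0
```

>>> step_arm:
  plan:
    - [[0,0.1,-0.2,0,0,0,0.2],[0,0,0,0,0,0,0.2],[0,0,0,0,0,0,0.2],[0,0,0,0,0,0,0.2],[0,0,0,0,0,0,0.1],[0,0,0,0,0,0,0.1],[0,0,0,0,0,0,0.1],[0,0,0,0,0,0,0.1],[0,0,0,0,0,0,0.1],[0,0,0,0,0,0,0.1]]

```text
time: 7.02
tool_pos: [0.5425, 0.0544, 0.0854]
eef_rot: [0.0, 0.716, 0.698, -0.0]
force: [-0.3, -0.7, 0.3]
gripper_width: 0.0093
grasp_force: 0.0
```

The opening reads 9.3 mm with no force, so the cuvette is still not between the pads. I'll look with the fingers in place.

Run:
```python
from h import *
shot('wrist','w3.png');shot('scene','s3.png')
p=env.read_state()['tool_pos'];pts=np.array([p,p+[0,0,.019],[.5425,.0537,.107],[.5425,.0537,.084]])
ims=[]
for f,pf,x0,y0,w,h,k in(('w3.png',projw,180,150,200,200,2),('s3.png',proj,275,140,65,100,6)):
    m=cv2.imread('pics/'+f)[y0:y0+h,x0:x0+w]
    m=(255*(m/255.)**.5).astype(np.uint8)
    m=cv2.resize(m,None,fx=k,fy=k,interpolation=cv2.INTER_CUBIC)
    for u,c in zip(pf(f,pts),[(0,0,255),(255,0,255),(0,255,0),(255,200,0)]):cv2.circle(m,tuple(((u-[x0,y0]+.5)*k).astype(int).tolist()),3,c,1)
    ims.append(m)
o=np.zeros((600,795,3),np.uint8);o[:400,:400]=ims[0];o[:,402:792]=ims[1];cv2.imwrite('pics/c6.png',o)
print(env.read_state()['gripper_width'],p)
```

```text
0.009339816515086483 [0.54246417 0.05445181 0.08535723]
```

View pics/c6.png

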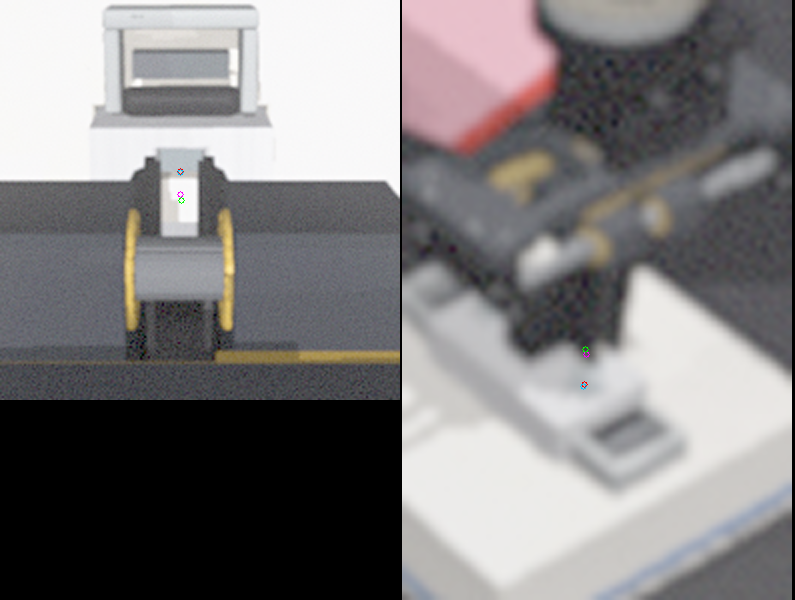

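Run:
```python
from h import *
d=np.load('pics/w3.png.npz');R=R_of(d['q'])
for x in(.01,0,-.01):
  for z in(0,-.01,-.019,-.03): print(x,z,((projw('w3.png',d['p']+R.apply([[x,.006,z],[x,-.006,z]]))-[180,150]+.5)*2).round(0).tolist())
b=.0182;print('cuv top corners',((projw('w3.png',[[.5425+i,.0537+j,.107] for i in(-.00625,.00625) for j in(-.00625,.00625)])-[180,150]+.5)*2).round(0).tolist())
print('catch',((projw('w3.png',[[.5416+.0235,.0182+.085,.078],[.5416-.0235,.0182+.085,.078]])-[180,150]+.5)*2).round(0).tolist())
```

```text
0.01 0 [[201.0, 140.0], [161.0, 140.0]]
0.01 -0.01 [[202.0, 150.0], [160.0, 150.0]]
0.01 -0.019 [[203.0, 160.0], [159.0, 160.0]]
0.01 -0.03 [[204.0, 173.0], [157.0, 173.0]]
0 0 [[201.0, 171.0], [161.0, 171.0]]
0 -0.01 [[202.0, 183.0], [160.0, 183.0]]
0 -0.019 [[203.0, 194.0], [159.0, 194.0]]
0 -0.03 [[204.0, 210.0], [158.0, 210.0]]
-0.01 0 [[200.0, 202.0], [161.0, 202.0]]
-0.01 -0.01 [[201.0, 215.0], [160.0, 215.0]]
-0.01 -0.019 [[202.0, 228.0], [159.0, 228.0]]
-0.01 -0.03 [[204.0, 245.0], [158.0, 245.0]]
cuv top corners [[159.0, 222.0], [157.0, 179.0], [204.0, 221.0], [204.0, 178.0]]
catch [[253.0, 5.0], [94.0, 9.0]]
```

Both views suggest the finger ends sit about 15–20 mm above the stated TCP, because in the scene crop the dark fingers end at lid height. I'll test that by stepping lower gently and watching the force.

>>> step_arm:
  plan:
    - [[0,0,0,0,0,0,0.3],[0,0,0,0,0,0,0.3],[0,0,0,0,0,0,0.3],[0,0,0,0,0,0,0.3],[0,0,0.2,0,0,0,0.3],[0,0,0.2,0,0,0,0.3],[0,0,0.1,0,0,0,0.3],[0,0,0,0,0,0,0.3],[0,0,0,0,0,0,0.3],[0,0,0,0,0,0,0.3]]

```text
time: 7.95
tool_pos: [0.5425, 0.0545, 0.0804]
eef_rot: [0.0, 0.716, 0.698, -0.0]
force: [-0.0, 0.6, 0.8]
gripper_width: 0.0287
grasp_force: 0.0
```

>>> step_arm:
  plan:
    - [[0,0,0.1,0,0,0,0.3],[0,0,0.1,0,0,0,0.3],[0,0,0.1,0,0,0,0.3],[0,0,0.1,0,0,0,0.3],[0,0,0.1,0,0,0,0.3],[0,0,0,0,0,0,0.3],[0,0,0,0,0,0,0.3],[0,0,0,0,0,0,0.3],[0,0,0,0,0,0,0.3],[0,0,0,0,0,0,0.3]]

```text
time: 8.78
tool_pos: [0.5425, 0.0545, 0.0755]
eef_rot: [0.0, 0.716, 0.698, 0.0]
force: [0.2, -0.5, -0.1]
gripper_width: 0.0288
grasp_force: 0.0
```

>>> step_arm:
  plan:
    - [[0,0,0.1,0,0,0,0.3],[0,0,0.1,0,0,0,0.3],[0,0,0.1,0,0,0,0.3],[0,0,0.1,0,0,0,0.3],[0,0,0,0,0,0,0.1],[0,0,0,0,0,0,0.1],[0,0,0,0,0,0,0.1],[0,0,0,0,0,0,0.1],[0,0,0,0,0,0,0.1],[0,0,0,0,0,0,0.1]]

```text
time: 9.62
tool_pos: [0.5425, 0.0545, 0.0714]
eef_rot: [0.0, 0.716, 0.698, 0.0]
force: [-0.2, 0.0, 0.3]
gripper_width: 0.0124
grasp_force: 10.0
```

Gripped at 12.4 mm and 10 N, so the real fingertips are 2–3 cm above the reported TCP. Lifting.

>>> step_arm:
  plan:
    - [[0,0,-0.3,0,0,0,0.05],[0,0,-0.4,0,0,0,0.05],[0,0,-0.5,0,0,0,0.05],[0,0,-0.8,0,0,0,0.05],[0,0,-1,0,0,0,0.05],[0,0,-1.5,0,0,0,0.05],[0,0,-1.5,0,0,0,0.05],[0,0,-1.5,0,0,0,0.05],[0,0,-1.5,0,0,0,0.05],[0,0,0,0,0,0,0.05]]
  squeeze: 12

```text
time: 10.45
tool_pos: [0.5437, 0.0545, 0.1649]
eef_rot: [0.002, 0.716, 0.698, 0.002]
force: [0.1, -0.1, 0.1]
gripper_width: 0.0128
grasp_force: 12.0
```

```bash
python3 -c "
from h import *
go([.440,.3027,.12],1.9)"
```

```text
shift [ 24.56 -10.99   4.43] turn [ 0.28  0.01 -3.29] heading -1.39 at [0.5437 0.0545 0.1649] t 10.45 F [ 0.1 -0.1  0.1] g 0.0128 12.0
```

>>> step_arm:
  plan:
    - [[1.5,-0.7,0,0,0,0,0.05],[2.8,-1.3,0,0,0,0,0.05],[3.0,-1.3,0,0,0,0,0.05],[3.0,-1.3,0,0,0,0,0.05],[3.0,-1.3,0,0,0,0,0.05],[3.0,-1.3,0,0,0,0,0.05],[3.0,-1.3,0,0,0,0,0.05],[3.0,-1.3,0,0,0,0,0.05],[2.2,-1.2,0,0,0,0,0.05],[0,0,0,0,0,-3.3,0.05]]

```text
time: 11.28
tool_pos: [0.4365, 0.3052, 0.1613]
eef_rot: [-0.0, 0.694, 0.72, 0.0]
force: [0.1, -0.0, -1.0]
gripper_width: 0.0123
grasp_force: 12.0
```

>>> step_arm:
  plan:
    - [[0,0,1.5,0,0,0,0.05],[0,0,2,0,0,0,0.05],[0,0,2,0,0,0,0.05],[0,0,2,0,0,0,0.05],[0,0,2,0,0,0,0.05],[0,0,1.5,0,0,0,0.05],[0,0,0,0,0,0,0.05],[0,0,0,0,0,0,0.05],[0,0,0,0,0,0,0.05],[0,0,0,0,0,0,0.05]]

```text
time: 12.12
tool_pos: [0.439, 0.3023, 0.0524]
eef_rot: [0.0, 0.695, 0.719, 0.001]
force: [0.9, 0.0, 0.1]
gripper_width: 0.0126
grasp_force: 12.0
```

```bash
python3 -c "
from h import *
go([.440,.3027,.018],1.9)"
```

```text
shift [0.03 0.1  3.44] turn [ 0.08 -0.04 -0.  ] heading 1.9 at [0.439  0.3023 0.0524] t 12.12 F [0.9 0.  0.1] g 0.0126 12.0
```

>>> step_arm:
  plan:
    - [[0,0,1,0,0,0,0.05],[0,0,1,0,0,0,0.05],[0,0,0.8,0,0,0,0.05],[0,0,0.5,0,0,0,0.05],[0,0,0.2,0,0,0,0.05],[0,0,0,0,0,0,0.05],[0,0,0,0,0,0,0.25],[0,0,0,0,0,0,0.25],[0,0,0,0,0,0,0.25],[0,0,0,0,0,0,0.25]]

```text
time: 12.95
tool_pos: [0.4387, 0.3021, 0.0167]
eef_rot: [0.0, 0.695, 0.719, 0.0]
force: [-0.0, 0.6, -0.8]
gripper_width: 0.0236
grasp_force: 0.0
```

>>> step_arm:
  plan:
    - [[0,0,-0.5,0,0,0,0.25],[0,0,-1,0,0,0,0.25],[0,0,-1.5,0,0,0,0.25],[0,0,-2.5,0,0,0,0.25],[0,0,-3,0,0,0,0.25],[0,0,-3,0,0,0,0.25],[0,0,-3,0,0,0,0.25],[0,0,0,0,0,3.3,0.25],[0,0,0,0,0,0,0.25],[0,0,0,0,0,0,0.25]]

```text
time: 13.78
tool_pos: [0.4382, 0.302, 0.1619]
eef_rot: [0.0, 0.715, 0.699, 0.0]
force: [-0.1, 0.4, 0.3]
gripper_width: 0.0237
grasp_force: 0.0
```

```bash
python3 -c "
from h import *
go([.5407,-.0182,.165],-1.4)"
```

```text
shift [-31.77  10.98  -0.31] turn [ 0.03 -0.01  0.08] heading -1.32 at [0.4382 0.302  0.1619] t 13.78 F [-0.1  0.4  0.3] g 0.0237 0.0
```

>>> step_arm:
  plan:
    - [[-3.0,1.0,0,0,0,0,0.3],[-3.6,1.25,0,0,0,0,0.3],[-3.6,1.25,0,0,0,0,0.3],[-3.6,1.25,0,0,0,0,0.3],[-3.6,1.25,0,0,0,0,0.3],[-3.6,1.25,0,0,0,0,0.3],[-3.6,1.25,0,0,0,0,0.3],[-3.6,1.25,0,0,0,0,0.3],[-3.6,1.2,0,0,0,0,0.3],[0,0,0,0,0,0,0.3]]

```text
time: 14.62
tool_pos: [0.5414, -0.0237, 0.1604]
eef_rot: [-0.0, 0.717, 0.698, -0.001]
force: [-0.1, 0.7, 0.2]
gripper_width: 0.0286
grasp_force: 0.0
```

>>> step_arm:
  plan:
    - [[0,0,0,0,0,0,0.3],[0,0,1,0,0,0,0.3],[0,0,1.5,0,0,0,0.3],[0,0,1,0,0,0,0.3],[0,0,0.5,0,0,0,0.3],[0,0,0,0,0,0,0.3],[0,0,0,0,0,0,0.3],[0,0,0,0,0,0,0.3],[0,0,0,0,0,0,0.3],[0,0,0,0,0,0,0.3]]

```text
time: 15.45
tool_pos: [0.5404, -0.0185, 0.1219]
eef_rot: [0.0, 0.716, 0.698, 0.0]
force: [-0.7, 0.7, -0.0]
gripper_width: 0.0286
grasp_force: 0.0
```

```bash
python3 -c "
from h import *
go([.5407,-.018,.0714],-1.4)"
```

```text
shift [0.05 0.02 5.05] turn [0.05 0.01 0.01] heading -1.39 at [ 0.5404 -0.0185  0.1219] t 15.45 F [-0.7  0.7 -0. ] g 0.0286 0.0
```

>>> step_arm:
  plan:
    - [[0,0,1,0,0,0,0.3],[0,0,1.5,0,0,0,0.3],[0,0,1.5,0,0,0,0.3],[0,0,0.7,0,0,0,0.3],[0,0,0.3,0,0,0,0.3],[0,0,0,0,0,0,0.05],[0,0,0,0,0,0,0.05],[0,0,0,0,0,0,0.05],[0,0,0,0,0,0,0.05],[0,0,0,0,0,0,0.05]]

```text
time: 16.28
tool_pos: [0.5406, -0.0186, 0.0719]
eef_rot: [0.001, 0.716, 0.698, 0.0]
force: [0.3, 0.6, 0.0]
gripper_width: 0.012
grasp_force: 12.0
```

>>> step_arm:
  plan:
    - [[0,0,-0.3,0,0,0,0.05],[0,0,-0.4,0,0,0,0.05],[0,0,-0.5,0,0,0,0.05],[0,0,-0.8,0,0,0,0.05],[0,0,-1,0,0,0,0.05],[0,0,-1.5,0,0,0,0.05],[0,0,-1.5,0,0,0,0.05],[0,0,-1.5,0,0,0,0.05],[0,0,-1.5,0,0,0,0.05],[0,0,0,0,0,0,0.05]]

```text
time: 17.12
tool_pos: [0.5411, -0.0186, 0.1648]
eef_rot: [0.002, 0.716, 0.698, 0.001]
force: [0.9, 0.5, -0.3]
gripper_width: 0.0123
grasp_force: 12.0
```

```bash
python3 -c "
from h import *
go([.4371,-.3200,.12],-1.7)"
```

```text
shift [-30.38  -9.68   4.46] turn [0.24 0.04 0.31] heading -1.39 at [ 0.5411 -0.0186  0.1648] t 17.12 F [ 0.9  0.5 -0.3] g 0.0123 12.0
```

>>> step_arm:
  plan:
    - [[-1.8,-0.6,0,0,0,0,0.05],[-3.5,-1.1,0,0,0,0,0.05],[-3.6,-1.15,0,0,0,0,0.05],[-3.6,-1.15,0,0,0,0,0.05],[-3.6,-1.15,0,0,0,0,0.05],[-3.6,-1.15,0,0,0,0,0.05],[-3.6,-1.15,0,0,0,0,0.05],[-3.6,-1.1,0,0,0,0,0.05],[-3.4,-1.1,0,0,0,0,0.05],[0,0,0,0,0,0,0.05]]

```text
time: 17.95
tool_pos: [0.4345, -0.3238, 0.1612]
eef_rot: [0.0, 0.717, 0.697, -0.0]
force: [0.4, -0.0, 0.4]
gripper_width: 0.0122
grasp_force: 12.0
```

>>> step_arm:
  plan:
    - [[0,0,1.5,0,0,0,0.05],[0,0,2,0,0,0,0.05],[0,0,2,0,0,0,0.05],[0,0,2,0,0,0,0.05],[0,0,2,0,0,0,0.05],[0,0,1.5,0,0,0,0.05],[0,0,0,0,0,0,0.05],[0,0,0,0,0,0,0.05],[0,0,0,0,0,0,0.05],[0,0,0,0,0,0,0.05]]

```text
time: 18.78
tool_pos: [0.4367, -0.3193, 0.0525]
eef_rot: [0.001, 0.716, 0.698, 0.0]
force: [-0.3, 0.5, 0.2]
gripper_width: 0.0123
grasp_force: 12.0
```

```bash
python3 -c "
from h import *
go([.4371,-.3200,.018])"
```

```text
shift [-0.06  0.03  3.45] turn [ 0.07  0.06 -0.  ] heading -1.39 at [ 0.4367 -0.3193  0.0525] t 18.78 F [-0.3  0.5  0.2] g 0.0123 12.0
```

>>> step_arm:
  plan:
    - [[0,0,1,0,0,0,0.05],[0,0,1,0,0,0,0.05],[0,0,0.8,0,0,0,0.05],[0,0,0.5,0,0,0,0.05],[0,0,0.2,0,0,0,0.05],[0,0,0,0,0,0,0.05],[0,0,0,0,0,0,0.25],[0,0,0,0,0,0,0.25],[0,0,0,0,0,0,0.25],[0,0,0,0,0,0,0.25]]

```text
time: 19.62
tool_pos: [0.4365, -0.3192, 0.0167]
eef_rot: [0.0, 0.716, 0.698, -0.0]
force: [-0.0, -0.2, 0.0]
gripper_width: 0.0233
grasp_force: 0.0
```

>>> step_arm:
  plan:
    - [[0,0,-0.5,0,0,0,0.25],[0,0,-1,0,0,0,0.25],[0,0,-1.5,0,0,0,0.25],[0,0,-2.5,0,0,0,0.25],[0,0,-3,0,0,0,0.25],[0,0,-3,0,0,7,0.25],[0,0,-3,0,0,7,0.25],[0,0,-2,0,0,7,0.5],[0,0,0,0,0,7,0.5],[0,0,0,0,0,7,0.5]]

```text
time: 20.45
tool_pos: [0.4367, -0.3193, 0.1841]
eef_rot: [0.002, 0.894, 0.448, 0.001]
force: [0.1, 0.4, -0.3]
gripper_width: 0.0388
grasp_force: 0.0
```

>>> step_arm:
  plan:
    - [[0,0,0,0,0,7,0.5],[0,0,0,0,0,7,0.5],[0,0,0,0,0,7,0.5],[0,0,0,0,0,7,0.5],[0,0,0,0,0,7,0.5],[0,0,0,0,0,7,0.5],[0,0,0,0,0,7,0.5],[0,0,0,0,0,6,0.5],[0,0,0,0,0,0,0.5],[0,0,0,0,0,0,0.5]]

```text
time: 21.28
tool_pos: [0.4363, -0.319, 0.1822]
eef_rot: [0.0, 1.0, -0.011, 0.0]
force: [0.5, 0.6, 0.9]
gripper_width: 0.0475
grasp_force: 0.0
```

Run:
```python
from h import *
go([.5417,.0178,.18],-91.4)
shot('top','t4.png');shot('wrist','w4.png')
a=cv2.imread('pics/t4.png')
m=lambda x:cv2.resize(x,None,fx=4,fy=4,interpolation=cv2.INTER_CUBIC)
o=np.zeros((600,780,3),np.uint8);o[:280,:260]=m(a[225:295,158:223]);o[:280,262:522]=m(a[225:295,388:453]);o[:200,524:780]=m(a[215:265,262:326])
o[282:598,:421]=cv2.resize(cv2.imread('pics/w4.png'),(421,316));cv2.imwrite('pics/c7.png',o)
```

```text
shift [  9.83 -33.9    0.21] turn [ 0.03 -0.03  0.19] heading -91.21 at [ 0.4363 -0.319   0.1822] t 21.28 F [0.5 0.6 0.9] g 0.0475 0.0
```

View pics/c7.png

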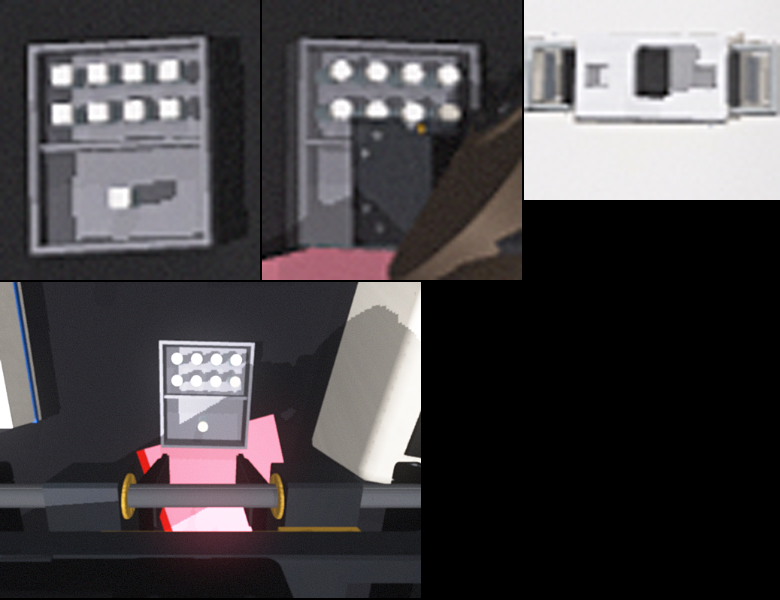

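The cuvette stands in the empty half of the left bin, with its lid at crop (120,197). The vial stands in the empty half of the right bin, with its cap at (203,427) in the wrist view. The block is seated with empty pockets. Next is the black grip.

>>> step_arm:
  plan:
    - [[0.7,-2.4,0,0,0,0.2,0.5],[1.15,-4.0,0,0,0,0,0.5],[1.15,-4.0,0,0,0,0,0.5],[1.15,-4.0,0,0,0,0,0.5],[1.15,-4.0,0,0,0,0,0.5],[1.15,-4.0,0,0,0,0,0.5],[1.15,-4.0,0,0,0,0,0.5],[1.15,-4.0,0,0,0,0,0.5],[1.1,-3.5,0,0,0,0,0.5],[0,0,0,0,0,0,0.5]]

```text
time: 22.22
tool_pos: [0.5454, 0.0222, 0.1816]
eef_rot: [-0.0, 1.0, -0.011, 0.0]
force: [-0.3, -0.2, -0.1]
gripper_width: 0.0477
grasp_force: 0.0
```

>>> step_arm:
  plan:
    - [[0,0,0,0,0,0,0.5],[0,0,1.5,0,0,0,0.5],[0,0,2.0,0,0,0,0.5],[0,0,1.5,0,0,0,0.5],[0,0,1.0,0,0,0,0.5],[0,0,0,0,0,0,0.5],[0,0,0,0,0,0,0.5],[0,0,0,0,0,0,0.5],[0,0,0,0,0,0,0.5],[0,0,0,0,0,0,0.5]]

```text
time: 23.05
tool_pos: [0.5445, 0.017, 0.1222]
eef_rot: [0.0, 1.0, -0.014, 0.001]
force: [-0.0, 0.5, -0.8]
gripper_width: 0.0477
grasp_force: 0.0
```

Run:
```python
from h import *
go([.5417,.0178,.066],-91.4)
d,s=shot('wrist','w5.png')
print(projw('w5.png',[[.5417,.0178,.126]]))
m=d['frame'].max(2); t=(m<60).astype(np.uint8)
n,l,st,c=cv2.connectedComponentsWithStats(t)
for i in range(1,n):
    if 60<st[i,4]<8000: print(st[i].tolist(),c[i].round(1))
```

```text
shift [-0.3  -0.08  5.62] turn [ 0.01 -0.08 -0.19] heading -91.59 at [0.5445 0.017  0.1222] t 23.05 F [-0.   0.5 -0.8] g 0.0477 0.0
[[268.70572513 240.64139876]]
[340, 191, 10, 49, 403] [344.2 215.3]
[189, 193, 11, 48, 360] [194.1 217.5]
[372, 193, 6, 26, 77] [373.9 204.9]
[352, 195, 13, 37, 96] [354.9 208.4]
[182, 196, 5, 38, 69] [184.7 214.3]
[252, 202, 35, 59, 1920] [269.  230.9]
[170, 228, 201, 57, 3077] [269.  259.7]
```

>>> step_arm:
  plan:
    - [[-0.3,-0.1,1,0,0,0,0.5],[0,0,1.5,0,0,0,0.5],[0,0,1.5,0,0,0,0.5],[0,0,1,0,0,0,0.5],[0,0,0.4,0,0,0,0.5],[0,0,0.2,0,0,0,0.5],[0,0,0,0,0,0,0.5],[0,0,0,0,0,0,0.5],[0,0,0,0,0,0,0.4],[0,0,0,0,0,0,0.4]]

```text
time: 23.93
tool_pos: [0.5415, 0.0181, 0.066]
eef_rot: [0.0, 1.0, -0.014, 0.0]
force: [-0.7, 0.7, -0.1]
gripper_width: 0.04
grasp_force: 0.0
```

>>> step_arm:
  plan:
    - [[0,0,0,0,0,0,0.1],[0,0,0,0,0,0,0.1],[0,0,0,0,0,0,0.1],[0,0,0,0,0,0,0.1],[0,0,0,0,0,0,0.1],[0,0,0,0,0,0,0.1],[0,0,0,0,0,0,0.1],[0,0,0,0,0,0,0.1],[0,0,0,0,0,0,0.1],[0,0,0,0,0,0,0.1]]
  squeeze: 58

```text
time: 24.77
tool_pos: [0.5412, 0.0176, 0.0656]
eef_rot: [0.0, 1.0, -0.014, 0.0]
force: [-2.0, -5.2, 1.9]
gripper_width: 0.0216
grasp_force: 58.0
```

>>> step_arm:
  plan:
    - [[0,0.03,-0.06,0.7,0,0,0.1],[0,0.03,-0.06,0.7,0,0,0.1],[0,0.03,-0.06,0.7,0,0,0.1],[0,0.03,-0.06,0.7,0,0,0.1],[0,0.03,-0.06,0.7,0,0,0.1],[0,0.03,-0.06,0.7,0,0,0.1],[0,0.03,-0.06,0.7,0,0,0.1],[0,0.03,-0.06,0.7,0,0,0.1],[0,0,0,0,0,0,0.1],[0,0,0,0,0,0,0.1]]

```text
time: 25.6
tool_pos: [0.5411, 0.0163, 0.0703]
eef_rot: [-0.05, 0.999, -0.014, 0.001]
force: [-0.5, 3.3, 2.9]
gripper_width: 0.0219
grasp_force: 58.0
```

```bash
cat >> h.py <<'E'
def st(): 
    s=env.read_state();R=R_of(s['eef_rot']);z=R.apply([0,0,1]);print('tilt deg',np.degrees(np.arctan2(z[1],-z[2])).round(2),s['tool_pos'].round(4),'F',s['force'].round(1),'M',s['ft_torque'].round(2),'g',round(s['gripper_width'],4),round(s['grasp_force'],1),'t',s['time'])
E
python3 - <<'E'
from h import *
st();d,s=shot('wrist','w6.png')
m=d['frame'][:230]
cv2.imwrite('pics/w6c.png',m)
E
```

```text
tilt deg 5.71 [0.5411 0.0163 0.0703] F [-0.5  3.3  2.9] M [0.64 0.27 0.14] g 0.0219 58.0 t 25.6
```

Run:
```python
from h import *
d,s=shot('scene','s6.png')
b=np.array([.5416,.0182]);a=-.0244;c,sn=np.cos(a),np.sin(a)
W=lambda x,y,z:[b[0]+c*x-sn*y,b[1]+sn*x+c*y,z]
A=cv2.imread('pics/s2.png',0);B=d['frame'].mean(2)
for n,P in(('left end x0',[W(0,.05,.084),W(0,.05,.094)]),('left corner +x',[W(.024,.048,.084),W(.024,.048,.094)]),('right corner +x',[W(.024,-.048,.084),W(.024,-.048,.094)])):
    q=proj('s6.png',P);print(n,q.round(1).tolist())
    u=int(round(q[0,0]));v=int(round(q[0,1]))
    print(' rows from',v-8);print(' before',A[v-8:v+9,u].astype(int).tolist());print(' now   ',B[v-8:v+9,u].astype(int).tolist())
```

```text
left end x0 [[308.0, 206.6], [308.3, 203.9]]
 rows from 199
 before [193, 182, 179, 178, 174, 166, 172, 182, 175, 157, 133, 98, 60, 45, 68, 103, 135]
 now    [191, 192, 185, 180, 179, 172, 159, 154, 163, 177, 171, 135, 78, 49, 69, 106, 137]
left corner +x [[301.1, 209.6], [301.2, 207.0]]
 rows from 202
 before [159, 155, 173, 193, 200, 202, 202, 200, 185, 158, 137, 131, 127, 129, 144, 178, 204]
 now    [181, 194, 198, 198, 193, 180, 158, 146, 145, 145, 146, 143, 138, 136, 150, 179, 203]
right corner +x [[280.0, 192.2], [280.0, 189.5]]
 rows from 184
 before [99, 117, 110, 92, 78, 68, 68, 91, 121, 130, 127, 115, 112, 114, 117, 122, 137]
 now    [99, 115, 110, 92, 80, 71, 77, 108, 129, 133, 122, 115, 111, 116, 120, 126, 137]
```

The scene view's left edge moved up about 3 px (roughly 10 mm) and the right stayed down, so the left end has snapped up. Tipping back while lifting, so the left end stays past its catch.

>>> step_arm:
  plan:
    - [[0,-0.03,-0.07,-1.05,0,0,0.1],[0,-0.03,-0.07,-1.05,0,0,0.1],[0,-0.03,-0.07,-1.05,0,0,0.1],[0,-0.03,-0.07,-1.05,0,0,0.1],[0,-0.03,-0.07,-1.05,0,0,0.1],[0,-0.03,-0.07,-1.05,0,0,0.1],[0,-0.03,-0.06,-1.05,0,0,0.1],[0,-0.03,-0.06,-1.05,0,0,0.1],[0,-0.03,-0.06,-1.05,0,0,0.1],[0,0,0,0,0,0,0.1]]

```text
time: 26.53
tool_pos: [0.5411, 0.0175, 0.0759]
eef_rot: [0.035, 0.999, -0.014, -0.001]
force: [-0.6, -9.5, -0.1]
gripper_width: 0.0215
grasp_force: 58.0
```

Run:
```python
from h import *
st();d,s=shot('scene','s7.png')
A=cv2.imread('pics/s2.png',0);C=cv2.imread('pics/s6.png',0);B=cv2.imread('pics/s7.png',0)
for u,v in((308,207),(301,210),(280,192)):
    print(v-10);[print(X[v-10:v+9,u].tolist()) for X in(A,C,B)]
```

```text
tilt deg -3.97 [0.5411 0.0175 0.0759] F [-0.6 -9.5 -0.1] M [-1.91  0.17  0.04] g 0.0215 58.0 t 26.5333
197
[210, 204, 193, 182, 179, 178, 174, 166, 172, 182, 175, 157, 133, 98, 60, 45, 68, 103, 135]
[176, 179, 190, 191, 184, 179, 178, 171, 158, 154, 162, 176, 170, 135, 77, 48, 69, 105, 136]
[190, 173, 156, 150, 144, 132, 131, 144, 151, 149, 143, 150, 163, 156, 116, 63, 60, 101, 136]
200
[191, 182, 159, 155, 173, 193, 200, 202, 202, 200, 185, 158, 137, 131, 127, 129, 144, 178, 204]
[148, 163, 180, 193, 197, 197, 193, 179, 157, 145, 144, 144, 145, 143, 137, 136, 150, 179, 204]
[150, 149, 151, 151, 151, 150, 152, 155, 158, 151, 133, 126, 126, 126, 124, 124, 138, 176, 203]
182
[36, 62, 99, 117, 110, 92, 78, 68, 68, 91, 121, 130, 127, 115, 112, 114, 117, 122, 137]
[29, 58, 98, 114, 109, 91, 79, 70, 77, 107, 128, 132, 122, 115, 110, 115, 119, 125, 137]
[27, 61, 98, 116, 109, 97, 104, 118, 121, 117, 114, 111, 112, 111, 110, 115, 117, 125, 137]
```

>>> step_arm:
  plan:
    - [[0,0.05,-0.05,-0.5,0,0,0.1],[0,0.05,-0.05,-0.5,0,0,0.1],[0,0,0,0,0,0,0.1],[0,0,0,0,0,0,0.1],[0,0,0,0,0,0,0.1],[0,0,0,0,0,0,0.1],[0,0,0,0,0,0,0.1],[0,0,0,0,0,0,0.1],[0,0,0,0,0,0,0.1],[0,0,0,0,0,0,0.1]]

```text
time: 27.42
tool_pos: [0.5411, 0.017, 0.0776]
eef_rot: [0.042, 0.999, -0.014, -0.001]
force: [-0.5, -1.3, -4.4]
gripper_width: 0.0217
grasp_force: 58.0
```

Run:
```python
from h import *
st();d,s=shot('scene','s8.png');d,s=shot('wrist','w8.png')
A=cv2.imread('pics/s2.png',0);C=cv2.imread('pics/s6.png',0);B=cv2.imread('pics/s8.png',0)
for u,v in((308,207),(301,210),(280,192),(277,190),(283,193)):
    print(u,v-10);[print(X[v-10:v+9,u].tolist()) for X in(A,C,B)]
# wrist: relative motion of block in the tool frame between tilted-left and now
a=cv2.imread('pics/w6.png',0);b=cv2.imread('pics/w8.png',0)
f=cv2.goodFeaturesToTrack(a[:230],120,.02,4);g,ok,_=cv2.calcOpticalFlowPyrLK(a,b,f,None,winSize=(11,11))
for p,q,o in zip(f[:,0],g[:,0],ok[:,0]):
    if o and 190<p[0]<350 and p[1]>90: print(p.round(0),(q-p).round(1),end=' ')
```

```text
tilt deg -4.87 [0.5411 0.017  0.0776] F [-0.5 -1.3 -4.4] M [ 0.2   0.18 -0.  ] g 0.0217 58.0 t 27.4167
308 197
[210, 204, 193, 182, 179, 178, 174, 166, 172, 182, 175, 157, 133, 98, 60, 45, 68, 103, 135]
[176, 179, 190, 191, 184, 179, 178, 171, 158, 154, 162, 176, 170, 135, 77, 48, 69, 105, 136]
[176, 162, 154, 151, 143, 130, 129, 143, 153, 148, 143, 152, 160, 148, 102, 53, 61, 102, 136]
301 200
[191, 182, 159, 155, 173, 193, 200, 202, 202, 200, 185, 158, 137, 131, 127, 129, 144, 178, 204]
[148, 163, 180, 193, 197, 197, 193, 179, 157, 145, 144, 144, 145, 143, 137, 136, 150, 179, 204]
[150, 150, 150, 150, 152, 151, 153, 152, 143, 137, 128, 126, 127, 128, 122, 118, 136, 175, 204]
280 182
[36, 62, 99, 117, 110, 92, 78, 68, 68, 91, 121, 130, 127, 115, 112, 114, 117, 122, 137]
[29, 58, 98, 114, 109, 91, 79, 70, 77, 107, 128, 132, 122, 115, 110, 115, 119, 125, 137]
[30, 62, 98, 118, 108, 104, 115, 124, 120, 113, 111, 114, 112, 112, 113, 116, 120, 126, 139]
277 180
[29, 32, 31, 35, 47, 81, 103, 108, 101, 102, 104, 102, 95, 92, 104, 126, 147, 159, 164]
[22, 21, 22, 24, 43, 81, 104, 107, 100, 100, 103, 104, 96, 94, 104, 126, 146, 158, 165]
[27, 22, 23, 22, 43, 81, 104, 108, 100, 101, 103, 103, 95, 93, 103, 126, 149, 158, 164]
283 183
[92, 106, 100, 85, 74, 63, 64, 95, 129, 145, 148, 148, 142, 133, 121, 115, 112, 112, 118]
[93, 106, 98, 85, 74, 69, 86, 116, 139, 147, 145, 143, 138, 126, 118, 113, 113, 114, 118]
[91, 104, 105, 114, 135, 148, 150, 149, 144, 132, 122, 114, 113, 112, 114, 113, 113, 115, 122]
[251. 221.] [-0. -0.] [287. 221.] [ 0. -0.] [321. 141.] [-51.1   2.4] [206. 180.] [-6.9  0.1] [336. 143.] [-42.1   2.3] [260. 144.] [-41.2  -3.8] [264. 138.] [-45.5  -0.1] [251. 146.] [-35.9  -4.7] [215. 227.] [ -4.5 -51.8]
```

The load is now just the weight (about 4.4 N) with almost no moment. The right end is about 15 mm up, so both catches are passed. Lifting and levelling.

>>> step_arm:
  plan:
    - [[0,0,-0.2,0.97,0,0,0.1],[0,0,-0.2,0.97,0,0,0.1],[0,0,-0.2,0.97,0,0,0.1],[0,0,-0.2,0.97,0,0,0.1],[0,0,-0.2,0.97,0,0,0.1],[0,0,-0.3,0,0,0,0.1],[0,0,-0.3,0,0,0,0.1],[0,0,-0.3,0,0,0,0.1],[0,0,-0.3,0,0,0,0.1],[0,0,-0.2,0,0,0,0.1]]

```text
time: 28.35
tool_pos: [0.5413, 0.0179, 0.1016]
eef_rot: [0.0, 1.0, -0.014, 0.0]
force: [-1.0, 0.5, -7.8]
gripper_width: 0.0217
grasp_force: 58.0
```

>>> step_arm:
  plan:
    - [[0,0,0,0,0,0,0.1],[0,0,0,0,0,0,0.1],[0,0,0,0,0,0,0.1],[0,0,0,0,0,0,0.1],[0,0,0,0,0,0,0.1],[0,0,0,0,0,0,0.1],[0,0,0,0,0,0,0.1],[0,0,0,0,0,0,0.1],[0,0,0,0,0,0,0.1],[0,0,0,0,0,0,0.1]]

```text
time: 29.18
tool_pos: [0.5412, 0.0176, 0.1012]
eef_rot: [0.0, 1.0, -0.014, 0.0]
force: [-0.3, 0.5, -6.8]
gripper_width: 0.0218
grasp_force: 58.0
```

Run:
```python
from h import *
st();go([.5416,.0178,.1016],-91.4)
d,s=shot('scene','s9.png');d2,_=shot('top','t9.png')
B=cv2.imread('pics/s9.png',0)
b=np.array([.5416,.0182]);a=-.0244;c,sn=np.cos(a),np.sin(a)
W=lambda x,y,z:[b[0]+c*x-sn*y,b[1]+sn*x+c*y,z]
for y in(.045,.02,-.03,-.045):
    q=proj('s9.png',[W(.028,y,.12),W(.028,y,.08),W(.028,y,.06)]);u=int(q[1,0].round());v=int(q[0,1])-6;print(y,q[:,1].round(1),v,B[v:v+28,u].tolist())
```

```text
tilt deg -0.01 [0.5412 0.0176 0.1012] F [-0.3  0.5 -6.8] M [ 0.01  0.02 -0.02] g 0.0218 58.0 t 29.1833
shift [ 0.04 -0.02 -0.04] turn [ 0.01 -0.   -0.2 ] heading -91.6 at [0.5412 0.0176 0.1012] t 29.18 F [-0.3  0.5 -6.8] g 0.0218 58.0
0.045 [199.8 210.7 215.9] 193 [148, 149, 149, 148, 148, 147, 144, 135, 121, 114, 114, 112, 113, 112, 112, 114, 122, 137, 152, 162, 164, 165, 172, 189, 205, 215, 217, 217]
0.02 [195.1 206.  211.2] 189 [88, 122, 142, 148, 150, 144, 136, 123, 116, 114, 112, 112, 113, 113, 112, 114, 123, 139, 155, 161, 162, 163, 162, 164, 179, 199, 211, 216]
-0.03 [186.1 196.9 202.1] 180 [64, 109, 139, 147, 147, 145, 134, 123, 114, 112, 114, 114, 116, 114, 114, 114, 119, 122, 123, 127, 137, 154, 162, 163, 159, 161, 163, 163]
-0.045 [183.5 194.2 199.4] 177 [20, 21, 21, 25, 48, 83, 109, 118, 117, 114, 111, 109, 107, 106, 113, 112, 111, 107, 108, 115, 132, 138, 136, 142, 151, 159, 163, 164]
```

The block's lower edge sits within 1 px of the model for 20 mm of air, it is level, and the wrist carries its full 6.8 N weight. Handing in.

```bash
python3 -c "
from rig import env
print(env.job_done())"
```

```text
the job is handed in; nothing more can be done
None
```

The job is handed in, though the hand-in returned no verdict: the cuvette and vial stand in their bins, the block was rocked left end then right end free, and the gripper holds it level about 20 mm above the well.

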